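Mount the shooting-board fence and hold the bolt head behind the bracket

ROBOT

A 6-joint arm with a two-finger parallel gripper is mounted at the origin on the work surface. World frame = base frame: x ahead of the robot, y to its left, z up, the work surface at z = 0. Lengths are in mm, angles in degrees, forces in N, time in s.
With the tool pointing down it reaches from about 300 to 850 mm from the base axis. Payload 4.2 kg.
Tool frame: the origin (TCP) lies midway between the tips of the shut fingers; the grasp point (between the pads) lies env.grip_depth behind it (env.grip_depth is the distance from the TCP to the grasp point, in mm); z points along the fingers, y is the direction in which the jaws open and shut (so a half turn about z gives the same grasp; the last joint's range is limited). The gripper opens to 91 mm and grips with 3 to 60 N. Pads are 32 mm wide; open, the fingers measure 118 mm over their backs; the gripper's body (76 mm by 178 mm) begins 60 mm behind the grasp point.
Start: joints at [-74.943, 18.312, 89.639, -0, 72.044, -1.146], TCP at [160.454, -552.175, 213.976] pointing down, gripper open.
Joint ranges: [-177.97, 177.97], [-48.28, 115.42], [12.27, 149.76], [-77.06, 257.06], [2.81, 150.46], [-146.56, 146.56]. Speed limits (degrees/s): [147.25, 147.25, 180, 180, 180, 180].

INTERFACE

Orientations are given as [roll, pitch, yaw] about the fixed x, y, z axes, in that order (R = Rz(yaw) Ry(pitch) Rx(roll)).
In Python, from workcell import env, cams, spotter gives the robot as it stands.
- The arm moves only by the tool apply_moves, never from a script. Its argument "plan" is a list of rows, each an object with "jaw": the closure, from 0 (fully open) to 1 (shut); "delta_pos": the shift along the tool's x, y, z in mm, a list of three; "spin": the turn about the tool's z in rad. In form: [{"jaw": jaw, "delta_pos": [dx, dy, dz], "spin": spin}, ...]. A call has exactly 8 rows; each row is the pose to reach, as a shift and turn from the pose measured when the call began, along the tool's axes at that moment; what a row does not reach only later rows make up. A row lasts 1/8 s, in which the tool goes at most 62.5 mm and 10.7 degrees, less where a joint would pass 70% of its speed; a pose out of reach is approached as far as the arm can. A call with a gripper value outside its range is refused whole. The fingers move at their own pace and stop on an object; "squeeze" is the grip in N (left out, the last holds). Time passes only in rows, so rows that repeat a pose let the fingers close, or fill a call up. It gives the time, the measured TCP pose, the force and the opening at its end, in the units of the state.
- env.state(): the state, without advancing time (a new reading comes with each control period).
- cams.grab_frame(name): name is "scene" or "top" or "wrist"; returns the picture (384x512x3 uint8, red, green, blue); there is no depth.
- cams.calibration(name): a dict with "camera_matrix" (3x3 intrinsics, pixels), "k1" (the pictures are not rectified: a ray, as slopes to the right and down, at radius r is drawn at 1 + k1 r^2 times it, then the intrinsics apply), "rvec" (rotation vector, rad) and "tvec" (3), from world to camera coordinates, as OpenCV has them. Camera axes: x right, y down, z forward; pixel columns grow to the right and rows downward; lengths in mm; the calibration is good to about 2 mm. A picture is of the moment at which its call begins: read the wrist's pose just before it. calibration takes no time and is no camera call; for the wrist camera it gives the pose at the moment of the call.
- env.job_done(): hands the job in, once; it reports no verdict.
Trained networks look in the newest picture that a camera, given by its name, has taken for a name from the list of things; names that differ only in an ending like _2 or _b are one class to them, and where a whole thing is asked for, a point or a joint stands for the part that bears it (a point fixed in the world has none). Each returns a list of dicts, best first, with "confidence" (0 to 1); they miss things now and then, are a little off and sometimes report something else, mostly with a low value. They report only what shows in the picture. A call takes as long as a camera call. They do not tell look-alikes from the thing itself.
- spotter.masks_of(camera, target): "region" (384x512 bool, what is visible of it) and "extent" ([left, top, right, bottom] in pixels, round what is visible of it).
The state is a dict: "time_s": time; "qpos": joint angles; "qvel": joint speeds; "effort": joint torques, N m; "ee_pos": TCP position; "ee_rot": TCP orientation; "force": force on the tool from outside, world axes, zero at the start; "torque": the same for the moment, N m; "gripper_width": finger opening in mm.
Only numpy, scipy, OpenCV 4.12 (cv2) and the standard library are available. Lean on these libraries where they do the work, as an engineer would, in place of code of your own. Each camera call takes 0.05 s, during which the arm holds its last target.

TASK

Put the metal fence back on the shooting board: lower it (do not drop it) over the two locating pins, with its wood facing on the robot's side and its slotted lug straddling the bolt, until its foot rests flush on the bed, and let go of it. Then reach down into the narrow gap behind the bracket's front web, take the hidden bolt head firmly between the fingers and keep it from turning, so that I can do up the nut in front: the program finishes while still holding the head. Leave the hand plane, picture frame, spanner and tin where they are.

Things in the scene. Friction and masses are not known exactly. Their poses are not given: they have to be found in the camera images.
- fence: Loose aluminium fence with a brown wooden facing, 112 x 160 x 66 mm, 0.6 to 0.85 kg, standing upright. Origin: underside of its foot, midway between two 12 mm through holes at y = -60 and 60; x from facing to rear lug, z up. Foot 8 thick, x -30 to 70, y -78 to 78, with a notch 40 wide in the middle, open to the rear from x = 27. Facing with front wall x -42 to -20, 58 high.
- fence_rib (a point): Where to grip the fence: middle of its upright rib, 40 mm above the foot's underside, 3 mm behind the fence's origin; axes as the fence's. The rib is 12 mm thick (y), 45 mm long (x -20 to 25 from the fence's origin), its top 16 mm above this point. The fence balances here; room for the fingers on both sides.
- fence_lug (a point): Top of the slot in the fence's rear lug, 53 mm above the foot's underside, 66 mm behind the fence's origin. The lug is an upright plate 8 mm thick (x), 88 wide (y), 66 high; its slot, 22 mm wide, opens downwards and drops over the bolt's shank. Axes as the fence's.
- seat (a point): Where the fence's origin comes to rest, with the same axes: on the wooden bed, 40 mm above the bench, midway between two steel locating pins at y = -60 and 60 mm (10 thick, 14 high, tapered tips). x leads from the worker and robot to the bracket, z up. The board is fixed to the bench, x -195 to 150, y -175 to 115. On the bed only the pins and the bracket stand up.
- gap (a point): Middle of the open top of the gap in the bracket, a dark steel channel 140 mm long (y) fixed on the bed; axes as the seat's, 103 mm behind it, 67 above the bed. The gap is 44 wide (x) and 59 deep, between a front and a rear web 8 mm thick. The bolt passes through the front web, 25 mm below its top; before that web: 14 mm of bare 16 mm shank for the lug, washer (30 mm), nut, 6 mm of thread.
- bolt_head (a point): Centre of the hexagonal bolt head in the gap, 82 mm above the bench, 25 below the webs' tops, reached from above. 24 mm across flats, 11 thick; its middle is 15.5 mm behind the front web (a 24 mm round spacer between) and 28.5 before the rear web. x along the bolt, away from the robot; the frame turns with the head: flats face its +y and -y, and every 60 degrees.
- bolt (a joint): Turn of the bolt with its nut about its axis (rad). At 0 two flats of the head stand upright, facing the board's +y and -y; positive raises the head's +y side. Starts within 0.2 of 0, turns with slight friction (0.04 N m), does not move lengthwise.
- plane: Wooden hand plane, 60 x 190 mm, about 100 mm high, on the bench; bystander, origin at the centre of its underside.
- frame: Black picture frame lying flat, 200 x 160 x 26 mm; bystander, origin at the centre of its underside.
- spanner: Steel spanner lying on the bench, 200 mm long; bystander, origin at the centre of its underside.
- tin: Small round metal tin, 72 mm in diameter, 45 mm high; bystander, origin at the centre of its underside.
There are look-alikes about, which are no part of the job. There is more than one size of the fence; the job needs the largest.

How it is judged (in metres and radians):
On the way, in this order (a step that is already met when the one before it is completed fails the run):
1. the fence sits flush over the pins and is let go (horizontal distance between fence and seat below 0.003 m and z of fence in the frame of seat below 0.002 m and angle between fence's own z axis and vertical below 0.03 rad and angle between the x axis of fence and the x axis of seat, either way round below 0.05 rad and contact force between the fingers and fence below 0.5 N), for 0.2 s.
2. the bolt head is gripped and still (contact force between the fingers and bolt above 20 N and distance between the grasp point and bolt_head below 0.014 m and velocity of joint bolt between -0.05 and 0.05 rad/s), for 0.5 s.
At the end, for the whole second after the job is handed in: Fence seated: within 3 mm sideways and 2 mm in height of its seat, 0.03 rad of level, 0.05 rad of the board's direction, not touched by the fingers. Bolt head between the fingers: grasp point within 14 mm of its centre, over 20 N in total (both fingers together), not turning (under 0.05 rad/s) (all of step 1 and all of step 2); the arm keeps its last pose, push and grip.
It fails at once if the fence was let fall (contact force between the fingers and fence below 0.1 N and linear speed of fence above 0.35 m/s).
It fails at once if the plane was disturbed (moved over 30 mm) (distance of plane from where it was at the start of the episode above 0.03 m).
It fails at once if the frame was disturbed (moved over 30 mm) (distance of frame from where it was at the start of the episode above 0.03 m).
It fails at once if the spanner was disturbed (moved over 30 mm) (distance of spanner from where it was at the start of the episode above 0.03 m).
It fails at once if the tin was disturbed (moved over 30 mm) (distance of tin from where it was at the start of the episode above 0.03 m).
It also fails if it takes over 59 s, if anything falls off the work surface, if the arm or the gripper's body presses on something with over 40 N, if the wrist force passes 120 N, or if a joint passes its speed limit or range.

## Working session

There is one attempt and no reset: what is moved stays moved. The work goes in short steps, Python scripts to look and compute and a tool call to move; the robot and the scene stay as the last step left them, time stands still between calls to the robot, and variables do not carry over. Pictures are saved under pics/ and viewed, and the job is handed in when it is done.

Besides the shell and the picture viewer there is one more tool, called after "Request:" as name([rows], argument=value, ...), one row to a line, values as JSON. apply_moves: Moves the arm, as the interface text tells. Its arguments: {"type":"object","properties":{"plan":{"type":"array"},"squeeze":{"type":"number"}},"required":["plan"]}

```bash
ls; mkdir -p pics; python3 - <<'E'
from workcell import env, cams, spotter
import cv2, numpy as np
print(env.state(), env.grip_depth)
for n in ["scene","top","wrist"]:
    im=cams.grab_frame(n); cv2.imwrite(f"pics/{n}0.png",im[:,:,::-1]); c=cams.calibration(n); print(n,c)
    for t in ["fence","bolt_head","plane","frame","spanner","tin"]:
        try:
            for d in spotter.masks_of(n,t): print(n,t,round(d["confidence"],2),d["extent"])
        except Exception as e: print(n,t,e)
E
```

```text
pics
{'time_s': 0.0, 'qpos': array([-7.49432082e+01,  1.83509848e+01,  8.97064695e+01, -1.51494576e-03,
        7.20430480e+01, -1.14651733e+00]), 'qvel': array([ 0.08867874,  0.01976086, -0.09111005, -0.01868374,  0.05385157,
        0.03247474]), 'effort': array([-5.03219017e-04, -4.12461197e+01, -2.31969023e+01,  7.25907320e-02,
        4.53827390e-02, -1.20651425e-04]), 'ee_pos': array([ 160.30783195, -551.67731032,  213.1264254 ]), 'ee_rot': array([-1.79899489e+02, -5.70926180e-04,  1.62037769e+01]), 'force': array([0.09915012, 0.17336755, 0.23567352]), 'torque': array([-0.00342411, -0.0148268 , -0.03023431]), 'gripper_width': 90.93019714245533} 18.8
scene {'camera_matrix': array([[440.61038456,   0.        , 252.97925787],
       [  0.        , 440.61038456, 191.939931  ],
       [  0.        ,   0.        ,   1.        ]]), 'k1': 0.02474997795047453, 'rvec': array([ 0.89507638,  2.72673946, -0.74615531]), 'tvec': array([ 452.36273799, -176.41732283, 1783.14351356])}
scene fence 0.63 [354.2, 281.8, 402.7, 321.7]
scene bolt_head 0.56 [211.9, 193.7, 228.7, 205.8]
scene plane 0.57
[... 376 characters left out ...]
': array([ 2.20516986, -2.14608327,  0.09475014]), 'tvec': array([ -50.25610771,  530.34136686, 1604.51721721])}
top fence 0.94 [179.3, 229.3, 206.9, 264.3]
top fence 0.74 [152.1, 173.1, 197.3, 213.1]
top plane 0.83 [162.2, 134.9, 211.7, 157.4]
top frame 0.61 [359.3, 180.9, 407.9, 232.8]
top spanner 0.49 [153.0, 234.2, 165.7, 284.0]
top tin 0.6 [228.1, 122.9, 247.0, 139.5]
wrist {'camera_matrix': array([[306.14448577,   0.        , 258.31769832],
       [  0.        , 306.14448577, 187.8796406 ],
       [  0.        ,   0.        ,   1.        ]]), 'k1': -0.04774608573890814, 'rvec': array([-2.35482853,  1.76743936,  0.21265047]), 'tvec': array([-574.8352734 ,  -26.8437763 ,  389.94854856])}
```

View pics/scene0.png

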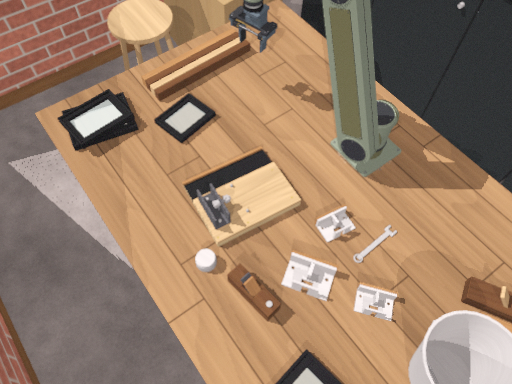

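View pics/top0.png

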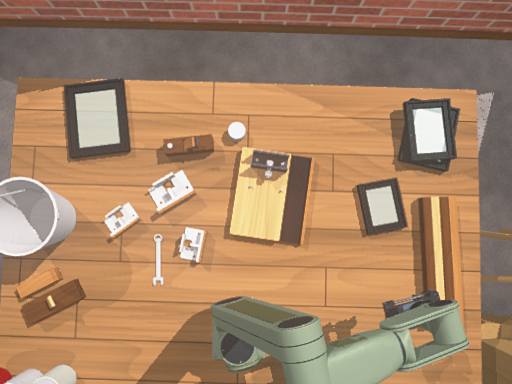

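View pics/wrist0.png

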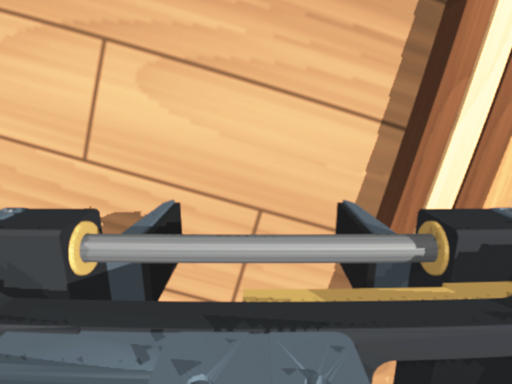

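```bash
python3 - <<'E'
import cv2
a=cv2.imread("pics/top0.png")[110:300,130:330]; cv2.imwrite("pics/top0c.png",cv2.resize(a,None,fx=3.1,fy=3.1,interpolation=cv2.INTER_CUBIC))
a=cv2.imread("pics/scene0.png")[130:330,170:420]; cv2.imwrite("pics/scene0c.png",cv2.resize(a,None,fx=3,fy=3,interpolation=cv2.INTER_CUBIC))
E
```

```text
(no output)
```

View pics/top0c.png

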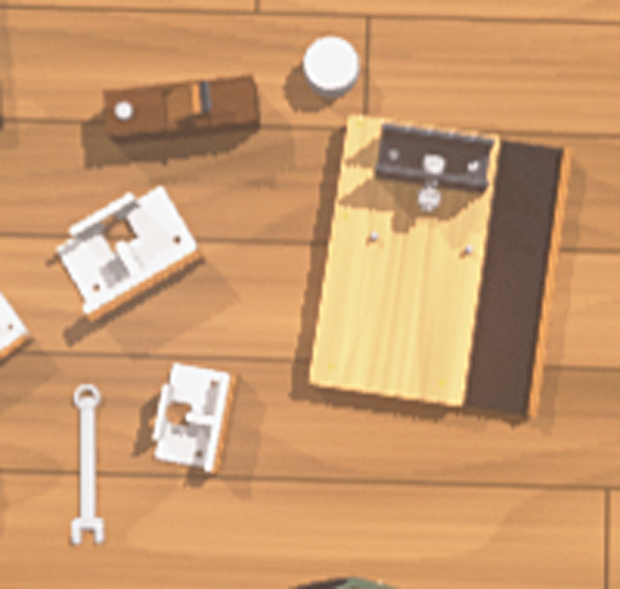

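View pics/scene0c.png

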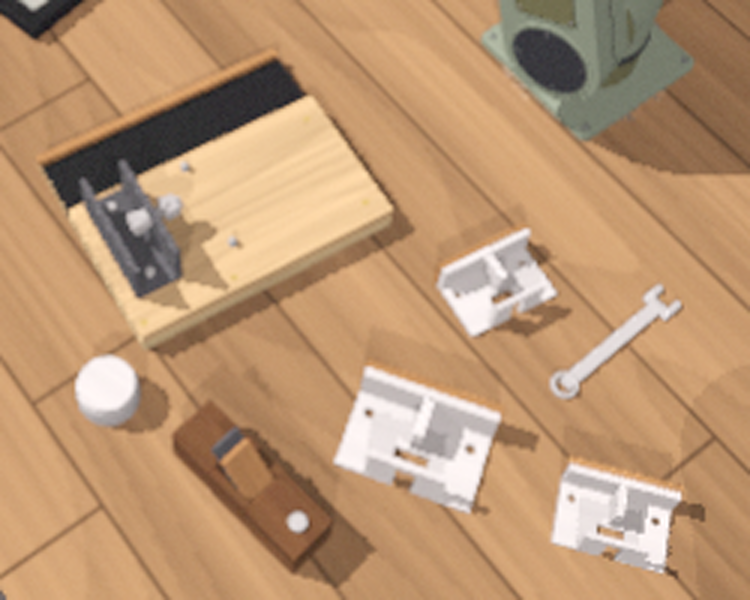

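Candidates for the fence in the top view are the one at (171,192), which looks largest, a smaller one at (121,219), and another smaller one at (193,245). The scene view agrees: the one at (308,276) is the biggest. I'll work out metric sizes next.

```bash
cat > h.py <<'E'
from workcell import env, cams, spotter
import cv2, numpy as np
from scipy.spatial.transform import Rotation as R
from scipy.optimize import least_squares
def proj(P,c):
    P=np.atleast_2d(np.asarray(P,float))
    d=np.array([c["k1"],0,0,0,0.])
    return cv2.projectPoints(P,c["rvec"],c["tvec"],c["camera_matrix"],d)[0].reshape(-1,2)
def unproj(uv,z,c):
    uv=np.atleast_2d(np.asarray(uv,float)); z=np.broadcast_to(z,(len(uv),))
    n=cv2.undistortPoints(uv.reshape(-1,1,2),c["camera_matrix"],np.array([c["k1"],0,0,0,0.])).reshape(-1,2)
    Rm=cv2.Rodrigues(c["rvec"])[0]; o=-Rm.T@c["tvec"]
    d=np.c_[n,np.ones(len(n))]@Rm
    return o+d*((z-o[2])/d[:,2])[:,None]
def toolR(): return R.from_euler("xyz",env.state()["ee_rot"],degrees=True).as_matrix()
def grab(n,f,crop=None,s=1):
    im=cams.grab_frame(n); c=cams.calibration(n)
    o=im[:,:,::-1]
    if crop: o=o[crop[1]:crop[3],crop[0]:crop[2]]
    o=cv2.resize(o,None,fx=s,fy=s,interpolation=cv2.INTER_CUBIC)
    cv2.imwrite("pics/"+f,o); return im,c
E
python3 - <<'E'
from h import *
c=cams.calibration("top")
f=lambda x,y:(130+x/3.1,110+y/3.1)
def pr(name,pts,z):
    print(name,unproj([f(*p) for p in pts],z,c).round(0)[:,:2].tolist())
pr("big holes",[(96,286),(178,240)],8)
pr("small2 holes",[(190,462),(210,375)],8)
pr("pins",[(374,236),(468,250)],54)
pr("bracket corners top",[(384,126),(494,140),(487,188),(378,176)],107)
pr("head",[(433,162)],82)
pr("tin",[(330,64)],45); pr("plane",[(107,115),(258,90)],30);pr("spanner",[(88,395),(88,535)],5)
pr("board corners",[(312,382),(347,116),(570,148),(530,417)],40)
print(unproj([(106,230),(135,213)],8,c).round())
E
```

```text
big holes [[498.0, 324.0], [560.0, 221.0]]
small2 holes [[278.0, 195.0], [388.0, 173.0]]
pins [[567.0, -31.0], [553.0, -149.0]]
bracket corners top [[696.0, -40.0], [683.0, -174.0], [623.0, -167.0], [634.0, -34.0]]
head [[658.0, -101.0]]
tin [[787.0, 31.0]]
plane [[716.0, 315.0], [754.0, 123.0]]
spanner [[359.0, 329.0], [182.0, 321.0]]
board corners [[383.0, 41.0], [721.0, 8.0], [688.0, -277.0], [347.0, -232.0]]
[[382. 537.   8.]
 [452. 426.   8.]]
```

```bash
cat >> h.py <<'E'
def plan(xyz,yaw):
    """delta (tool axes) and spin rad from the measured pose to tool-down TCP pose xyz,yaw"""
    s=env.state(); Rm=toolR()
    d=Rm.T@(np.array(xyz)-s["ee_pos"])
    Rt=R.from_euler("xyz",[180,0,yaw],degrees=True).as_matrix()
    rel=R.from_matrix(Rm.T@Rt).as_rotvec()
    print("t",s["time_s"],"pos",s["ee_pos"].round(1),"rot",s["ee_rot"].round(2),"F",s["force"].round(1),"w",round(s["gripper_width"],1))
    print("delta",d.round(1),"rotvec(rad)",rel.round(3)); return d,rel
E
python3 - <<'E'
from h import *
c=cams.calibration("wrist"); Rm=cv2.Rodrigues(c["rvec"])[0]; o=-Rm.T@c["tvec"]
s=env.state(); T=toolR()
print("cam in tool",T.T@(o-s["ee_pos"]),"fwd in tool",T.T@Rm[2],"right",T.T@Rm[0])
plan((529,272,260),31)
E
```

```text
cam in tool [  65.96646897    0.2400082  -170.67107683] fwd in tool [-0.23582737 -0.00111723  0.97179432] right [1.95477903e-04 9.99999264e-01 1.19708810e-03]
t 1.05 pos [ 160.4 -552.2  214. ] rot [179.99  -0.    16.2 ] F [ 0.4  0.4 -0.9] w 91.4
delta [ 583.9 -688.6  -46.1] rotvec(rad) [ 0.     0.    -0.258]
```

Request:
apply_moves([
  {"jaw": 0, "delta_pos": [584, -689, -60], "spin": -0.258},
  {"jaw": 0, "delta_pos": [584, -689, -60], "spin": -0.258},
  {"jaw": 0, "delta_pos": [584, -689, -60], "spin": -0.258},
  {"jaw": 0, "delta_pos": [584, -689, -60], "spin": -0.258},
  {"jaw": 0, "delta_pos": [584, -689, -60], "spin": -0.258},
  {"jaw": 0, "delta_pos": [584, -689, -60], "spin": -0.258},
  {"jaw": 0, "delta_pos": [584, -689, -60], "spin": -0.258},
  {"jaw": 0, "delta_pos": [584, -689, -60], "spin": -0.258},
])

```text
time_s: 2.05
ee_pos: [364.6, -94.9, 247.6]
ee_rot: [179.9, -0.1, 31.0]
force: [1.2, -0.7, -1.2]
gripper_width: 91.6
```

```bash
python3 - <<'E'
from h import *
plan((529,272,260),31); print(env.state()["qpos"])
E
```

```text
t 2.05 pos [364.6 -94.9 247.6] rot [ 1.7992e+02 -6.0000e-02  3.0970e+01] F [ 1.2 -0.7 -1.2] w 91.6
delta [ 329.8 -230.   -12.4] rotvec(rad) [ 0.001 -0.001 -0.001]
[-1.63236822e+01 -1.39928705e+00  1.08781422e+02 -1.29855391e-02
  7.25168845e+01  4.27122668e+01]
```

Request:
apply_moves([
  {"jaw": 0, "delta_pos": [330, -230, -12], "spin": 0},
  {"jaw": 0, "delta_pos": [330, -230, -12], "spin": 0},
  {"jaw": 0, "delta_pos": [330, -230, -12], "spin": 0},
  {"jaw": 0, "delta_pos": [330, -230, -12], "spin": 0},
  {"jaw": 0, "delta_pos": [330, -230, -12], "spin": 0},
  {"jaw": 0, "delta_pos": [330, -230, -12], "spin": 0},
  {"jaw": 0, "delta_pos": [330, -230, -12], "spin": 0},
  {"jaw": 0, "delta_pos": [330, -230, -12], "spin": 0},
])

```text
time_s: 3.05
ee_pos: [529.5, 273.9, 258.8]
ee_rot: [179.9, -0.0, 31.1]
force: [0.4, -0.1, -0.4]
gripper_width: 91.2
```

```bash
python3 - <<'E'
from h import *
im,c=grab("wrist","w1.png",None,1.5)
np.save("w1.npy",im); import pickle; pickle.dump(c,open("w1.pkl","wb"))
plan((529,272,260),31)
E
```

```text
t 3.1 pos [529.  272.5 259. ] rot [1.799e+02 3.000e-02 3.104e+01] F [-0.5  0.2 -0.1] w 91.2
delta [-0.2  0.4 -1. ] rotvec(rad) [0.002 0.    0.001]
```

View pics/w1.png

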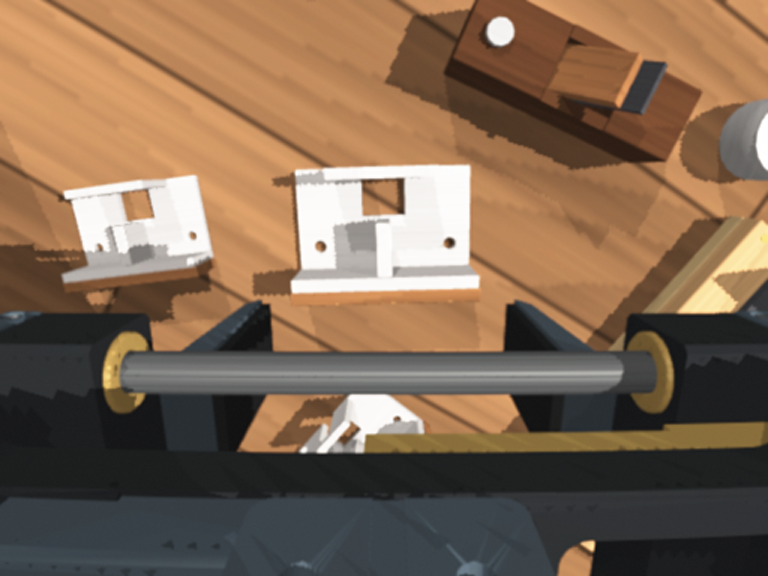

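```bash
cat > fit1.py <<'E'
from h import *
import pickle
im=np.load("w1.npy"); c=pickle.load(open("w1.pkl","rb"))
g=cv2.cvtColor(im,cv2.COLOR_RGB2GRAY)
# dark hole centroids
hol=[]
for (u,v) in [(320/1.5,246/1.5),(449/1.5,243/1.5)]:
    r=8;u0,v0=int(u),int(v); p=g[v0-r:v0+r+1,u0-r:u0+r+1].astype(float)
    w=np.clip(np.median(p)-25-p,0,None); ys,xs=np.mgrid[-r:r+1,-r:r+1]
    hol.append((u0+(w*xs).sum()/w.sum(),v0+(w*ys).sum()/w.sum()))
print(hol)
P=unproj(hol,8,c); print(P, np.linalg.norm(P[0]-P[1]))
m=P.mean(0); d=P[0]-P[1]; yaw=np.degrees(np.arctan2(-d[0],d[1])); print("origin",m,"yaw",yaw)
Rz=R.from_euler("z",yaw,degrees=True).as_matrix()
o=np.array([m[0],m[1],0])
def box(x0,x1,y0,y1,z0,z1): return np.array([[x,y,z] for x in(x0,x1) for y in(y0,y1) for z in(z0,z1)],float)
S=3; x0,y0=170,90
vis=cv2.resize(im[y0:230,x0:350][:,:,::-1].copy(),None,fx=S*1.4,fy=S*1.4,interpolation=cv2.INTER_CUBIC); S*=1.4
for b,col in [((-30,70,-78,78,0,8),(0,0,255)),((-42,-20,-80,80,0,58),(0,200,0)),((-20,25,-6,6,8,56),(255,0,0)),((62,70,-44,44,8,66),(255,0,255)),((27,70,-20,20,8,8),(0,255,255))]:
    q=proj(box(*b)@Rz.T+o,c); q=(q-[x0,y0]+.5)*S
    for i in range(8):
        for k in(1,2,4):
            j=i^k
            if j>i: cv2.line(vis,tuple(int(t) for t in q[i]),tuple(int(t) for t in q[j]),col,1)
cv2.imwrite("pics/fit1.png",vis)
E
python3 fit1.py
```

```text
[(np.float64(213.71808014911463), np.float64(163.69315004659833)), (np.float64(299.3820031029133), np.float64(161.36528184795725))]
[[495.54583062 324.64795869   8.        ]
 [559.81130858 224.22338306   8.        ]] 119.2272915443692
origin [527.6785696  274.43567088   8.        ] yaw 32.616713136317316
```

View pics/fit1.png

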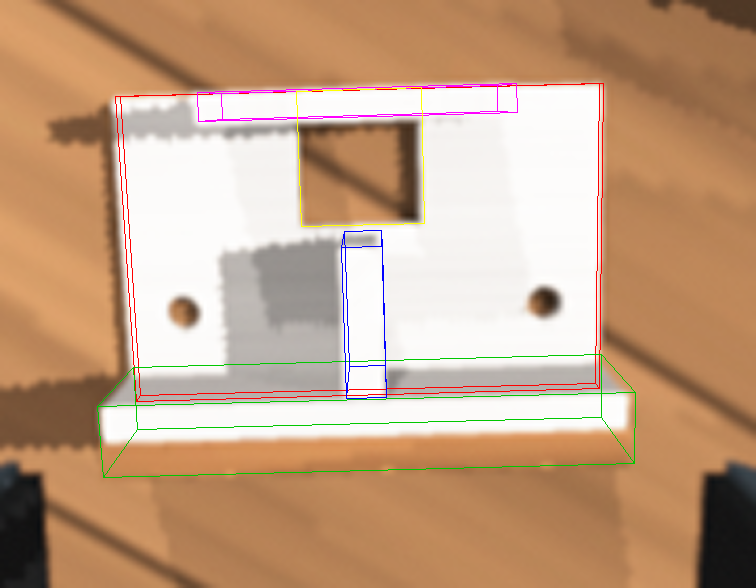

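```bash
python3 - <<'E'
from h import *
plan((530.2,276,21.2),32.6)
E
```

```text
t 3.1 pos [529.  272.5 259. ] rot [1.799e+02 3.000e-02 3.104e+01] F [-0.5  0.2 -0.1] w 91.2
delta [  2.9  -2.8 237.8] rotvec(rad) [ 0.002  0.    -0.027]
```

Request:
apply_moves([
  {"jaw": 0, "delta_pos": [2.9, -2.4, 50], "spin": -0.027},
  {"jaw": 0, "delta_pos": [2.9, -2.4, 100], "spin": -0.027},
  {"jaw": 0, "delta_pos": [2.9, -2.4, 150], "spin": -0.027},
  {"jaw": 0, "delta_pos": [2.9, -2.4, 190], "spin": -0.027},
  {"jaw": 0, "delta_pos": [2.9, -2.4, 220], "spin": -0.027},
  {"jaw": 0, "delta_pos": [2.9, -2.4, 237], "spin": -0.027},
  {"jaw": 0, "delta_pos": [2.9, -2.4, 237], "spin": -0.027},
  {"jaw": 0, "delta_pos": [2.9, -2.4, 237], "spin": -0.027},
], squeeze=35)

```text
time_s: 4.1
ee_pos: [531.3, 275.8, 23.5]
ee_rot: [179.9, -0.1, 32.6]
force: [-0.3, 0.5, 0.1]
gripper_width: 90.9
```

```bash
python3 - <<'E'
from h import *
plan((530.2,276,21.2),32.6)
im,c=grab("wrist","w2.png",None,1.5)
E
```

```text
t 4.1 pos [531.3 275.8  23.5] rot [ 1.7988e+02 -1.2000e-01  3.2570e+01] F [-0.3  0.5  0.1] w 90.9
delta [-0.8 -0.8  2.3] rotvec(rad) [ 0.002 -0.002 -0.001]
```

View pics/w2.png

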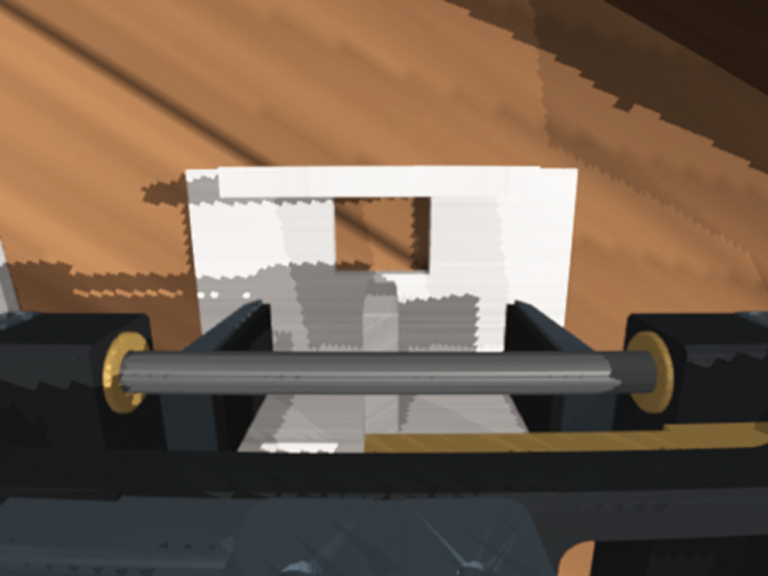

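The rib, at about (381,310), sits between the open fingers at x≈265 and 510, and the notch and lug are straight ahead of it. I'll close on the rib now.

Request:
apply_moves([
  {"jaw": 0, "delta_pos": [-0.8, -0.4, 2], "spin": 0},
  {"jaw": 0.5, "delta_pos": [-0.8, -0.4, 2], "spin": 0},
  {"jaw": 1, "delta_pos": [-0.8, -0.4, 2], "spin": 0},
  {"jaw": 1, "delta_pos": [-0.8, -0.4, 2], "spin": 0},
  {"jaw": 1, "delta_pos": [-0.8, -0.4, 2], "spin": 0},
  {"jaw": 1, "delta_pos": [-0.8, -0.4, 2], "spin": 0},
  {"jaw": 1, "delta_pos": [-0.8, -0.4, 2], "spin": 0},
  {"jaw": 1, "delta_pos": [-0.8, -0.4, 2], "spin": 0},
], squeeze=45)

```text
time_s: 5.15
ee_pos: [530.5, 275.8, 21.6]
ee_rot: [179.9, -0.1, 32.6]
force: [0.2, -0.4, -0.3]
gripper_width: 24.0
```

```bash
python3 - <<'E'
from h import *
d,_=plan((530.2,276,160),32.6)
E
```

```text
t 5.15 pos [530.5 275.8  21.6] rot [ 1.7988e+02 -1.4000e-01  3.2580e+01] F [ 0.2 -0.4 -0.3] w 24.0
delta [   0.2   -0.  -138.4] rotvec(rad) [ 0.002 -0.002 -0.   ]
```

Width is 24 mm and still closing, so I'll wait and then lift a little.

Request:
apply_moves([
  {"jaw": 1, "delta_pos": [0, 0, 0], "spin": 0},
  {"jaw": 1, "delta_pos": [0, 0, 0], "spin": 0},
  {"jaw": 1, "delta_pos": [0, 0, 0], "spin": 0},
  {"jaw": 1, "delta_pos": [0, 0, 0], "spin": 0},
  {"jaw": 1, "delta_pos": [0, 0, 0], "spin": 0},
  {"jaw": 1, "delta_pos": [0, 0, -4], "spin": 0},
  {"jaw": 1, "delta_pos": [0, 0, -8], "spin": 0},
  {"jaw": 1, "delta_pos": [0, 0, -15], "spin": 0},
], squeeze=45)

```text
time_s: 6.15
ee_pos: [530.0, 275.0, 36.1]
ee_rot: [179.9, -0.0, 32.6]
force: [0.7, 0.2, -7.6]
gripper_width: 11.6
```

```bash
python3 - <<'E'
from h import *
s=env.state(); print(s["force"],s["torque"],s["gripper_width"])
im,c=grab("wrist","w3.png",None,1.5)
d,_=plan((562,-88,170),-6.8)
E
```

```text
[ 0.73210853  0.18282598 -7.59728822] [-0.04936482 -0.00432587 -0.01044167] 11.64226345361726
t 6.2 pos [530.8 275.6  37.4] rot [ 1.7985e+02 -1.7000e-01  3.2580e+01] F [-0.7 -0.3 -5.9] w 11.7
delta [-169.1  323.5 -132.2] rotvec(rad) [ 0.001 -0.004  0.687]
```

View pics/w3.png

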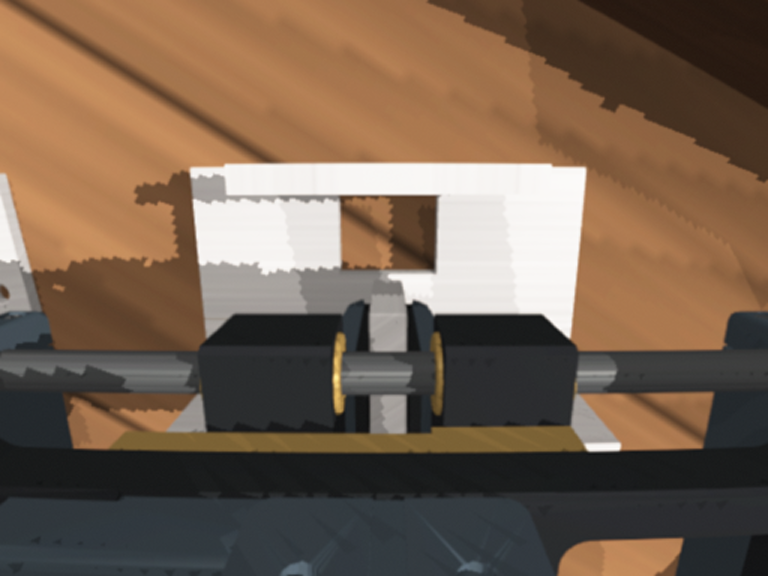

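```bash
python3 - <<'E'
from h import *
d,_=plan((440,-75,170),-6.8)
E
```

```text
t 6.2 pos [530.8 275.6  37.4] rot [ 1.7985e+02 -1.7000e-01  3.2580e+01] F [-0.7 -0.3 -5.9] w 11.7
delta [-264.9  246.9 -132.7] rotvec(rad) [ 0.001 -0.004  0.687]
```

Request:
apply_moves([
  {"jaw": 1, "delta_pos": [0, 0, -30], "spin": 0},
  {"jaw": 1, "delta_pos": [0, 0, -70], "spin": 0},
  {"jaw": 1, "delta_pos": [0, 0, -110], "spin": 0},
  {"jaw": 1, "delta_pos": [-20, 18, -132], "spin": 0.05},
  {"jaw": 1, "delta_pos": [-53, 49, -132], "spin": 0.15},
  {"jaw": 1, "delta_pos": [-86, 80, -132], "spin": 0.25},
  {"jaw": 1, "delta_pos": [-119, 111, -132], "spin": 0.35},
  {"jaw": 1, "delta_pos": [-152, 142, -132], "spin": 0.45},
])

```text
time_s: 7.2
ee_pos: [477.9, 72.5, 169.6]
ee_rot: [179.9, -0.2, 6.6]
force: [0.8, -0.5, -7.4]
gripper_width: 11.9
```

```bash
python3 - <<'E'
from h import *
d,_=plan((440,-75,170),-6.8)
E
```

```text
t 7.2 pos [477.9  72.5 169.6] rot [179.9   -0.25   6.63] F [ 0.8 -0.5 -7.4] w 11.9
delta [-54.7 142.2  -0.4] rotvec(rad) [ 0.001 -0.004  0.234]
```

Request:
apply_moves([
  {"jaw": 1, "delta_pos": [-13, 35, 0], "spin": 0.06},
  {"jaw": 1, "delta_pos": [-26, 70, 0], "spin": 0.12},
  {"jaw": 1, "delta_pos": [-40, 105, 0], "spin": 0.18},
  {"jaw": 1, "delta_pos": [-55, 142, 0], "spin": 0.234},
  {"jaw": 1, "delta_pos": [-55, 142, 0], "spin": 0.234},
  {"jaw": 1, "delta_pos": [-55, 142, 0], "spin": 0.234},
  {"jaw": 1, "delta_pos": [-55, 142, 0], "spin": 0.234},
  {"jaw": 1, "delta_pos": [-55, 142, 0], "spin": 0.234},
])

```text
time_s: 8.2
ee_pos: [439.8, -74.2, 169.5]
ee_rot: [180.0, -0.3, -6.7]
force: [0.2, -0.0, -7.9]
gripper_width: 11.7
```

```bash
python3 - <<'E'
from h import *
import pickle
d,_=plan((440,-75,170),-6.8)
im,c=grab("wrist","w4.png",None,1.5); np.save("w4.npy",im); pickle.dump((c,env.state()),open("w4.pkl","wb"))
im,c=grab("top","t4.png",(210,130,330,260),5)
E
```

```text
t 8.2 pos [439.8 -74.2 169.5] rot [179.97  -0.26  -6.7 ] F [ 0.2 -0.  -7.9] w 11.7
delta [ 0.3  0.8 -0.5] rotvec(rad) [ 0.001 -0.004  0.002]
```

View pics/w4.png

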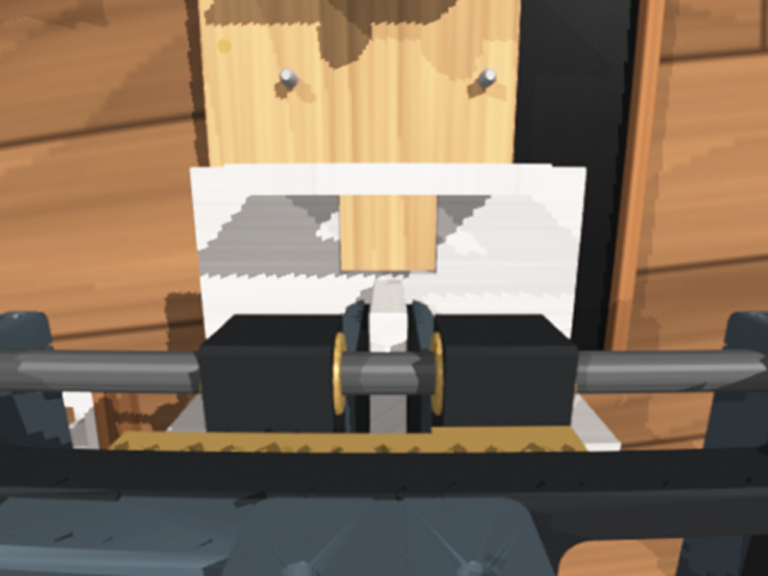

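View pics/t4.png

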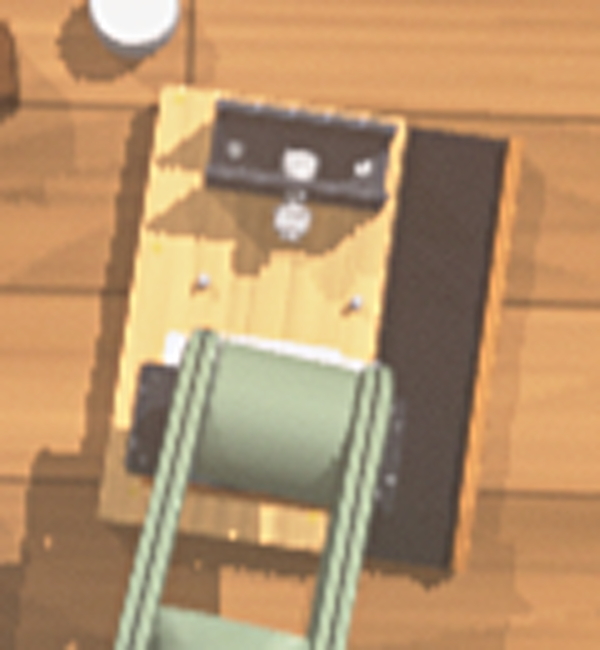

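```bash
python3 - <<'E'
import numpy as np,cv2
im=np.load("w4.npy")[:,:,::-1]
a=cv2.resize(im[25:75,170:350],None,fx=4.4,fy=4.4,interpolation=cv2.INTER_CUBIC)
cv2.imwrite("pics/w4a.png",a)
a=cv2.resize(im[95:235,115:400],None,fx=2.8,fy=2.8*1.4,interpolation=cv2.INTER_CUBIC)
cv2.imwrite("pics/w4b.png",a)
E
```

```text
(no output)
```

View pics/w4a.png

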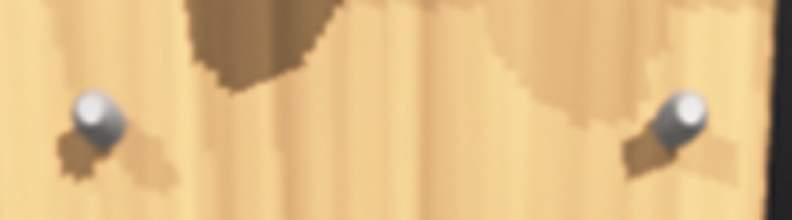

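View pics/w4b.png

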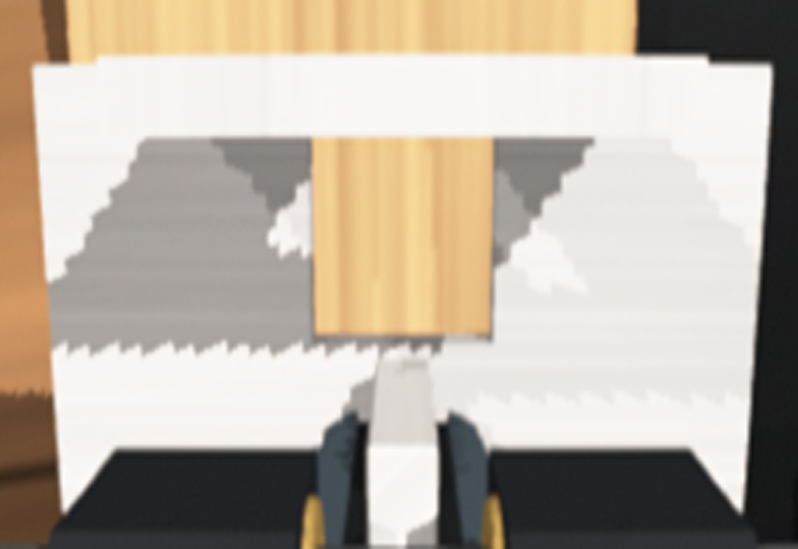

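```bash
cat > fit4.py <<'E'
from h import *
import pickle
c,s=pickle.load(open("w4.pkl","rb"))
T=R.from_euler("xyz",s["ee_rot"],degrees=True).as_matrix(); p=s["ee_pos"]
B=lambda x,y:((x+.5)/2.8-.5+115,(y+.5)/3.92-.5+95)
obs=[((70,78,8),B(33,64)),((70,-78,8),B(772,64)),((70,44,66),B(96,56)),((70,-44,66),B(708,56)),
 ((27,20,0),B(313,335)),((27,-20,0),B(492,335)),((27,20,8),B(312,343)),((27,-20,8),B(493,343))]
M=np.array([o[0] for o in obs],float); U=np.array([o[1] for o in obs])
# lug front top row (only v)
F0=np.diag([1.,-1,-1])
def pose(q): return T@R.from_euler("zyx",[q[3],q[4],q[5]]).as_matrix()@F0, p+T@q[:3]
def res(q):
    A,o=pose(q); r=(proj(M@A.T+o,c)-U).ravel()
    v=proj(np.array([[62,0,66.]])@A.T+o,c)[0,1]-B(0,137)[1]
    return np.r_[r,v,(q[2]-21.2)/1.0*.5,q[5]*50*1.0,q[4]*30]
f=least_squares(res,[-3,0,21.2,0,0,0]); q=f.x
print("fence in tool",q[:3].round(2),"angles deg",np.degrees(q[3:]).round(2)); print(f.fun.round(2))
A,o=pose(q); x=A[:,0]; print("world origin",o.round(1),"yaw",np.degrees(np.arctan2(x[1],x[0])).round(2))
# pins
P=lambda x,y:((x+.5)/4.4-.5+170,(y+.5)/4.4-.5+25)
tips=unproj([P(90,107),P(690,105)],54,c); bas=unproj([P(106,138),P(668,135)],40,c)
for n,t in(("tips",tips),("base",bas)):
    m=t.mean(0); d=t[0]-t[1]; print(n,t.round(1).tolist(),np.linalg.norm(d).round(1),"mid",m.round(1),"yaw",np.degrees(np.arctan2(-d[0],d[1])).round(2))
E
python3 fit4.py
```

```text
fence in tool [-2.21  0.04 21.2 ] angles deg [-0.02 -0.16 -0.04]
[-0.2   0.31  0.26  0.27 -0.03  0.26  0.07  0.23  0.76 -0.44 -0.8  -0.42
 -0.18  0.22  0.11  0.23 -0.64 -0.   -0.03 -0.09]
world origin [437.7 -74.1 148.3] yaw -6.69
tips [[568.4, -29.0, 54.0], [554.8, -147.9, 54.0]] 119.7 mid [561.6 -88.5  54. ] yaw -6.52
base [[565.0, -28.8, 40.0], [551.8, -146.1, 40.0]] 118.1 mid [558.4 -87.4  40. ] yaw -6.42
```

```bash
python3 - <<'E'
from h import *
d,_=plan((467,-77.7,85),-6.5)
E
```

```text
t 8.3 pos [439.8 -74.3 169.5] rot [179.96  -0.25  -6.71] F [-0.5  0.  -7.5] w 12.2
delta [27.   0.1 84.6] rotvec(rad) [ 0.001 -0.004 -0.004]
```

Request:
apply_moves([
  {"jaw": 1, "delta_pos": [7, 0, 20], "spin": 0},
  {"jaw": 1, "delta_pos": [14, 0, 45], "spin": -0.004},
  {"jaw": 1, "delta_pos": [21, 0, 70], "spin": -0.004},
  {"jaw": 1, "delta_pos": [27, 0, 84], "spin": -0.004},
  {"jaw": 1, "delta_pos": [27, 0, 84], "spin": -0.004},
  {"jaw": 1, "delta_pos": [27, 0, 84], "spin": -0.004},
  {"jaw": 1, "delta_pos": [27, 0, 84], "spin": -0.004},
  {"jaw": 1, "delta_pos": [27, 0, 84], "spin": -0.004},
])

```text
time_s: 9.3
ee_pos: [467.2, -77.7, 86.3]
ee_rot: [180.0, -0.3, -6.5]
force: [0.1, 0.3, -7.7]
gripper_width: 11.9
```

```bash
python3 - <<'E'
from h import *
import pickle
d,_=plan((467,-77.7,85),-6.5)
im,c=grab("wrist","w5.png",None,1.5); np.save("w5.npy",im); pickle.dump((c,env.state()),open("w5.pkl","wb"))
im=im[:,:,::-1]
cv2.imwrite("pics/w5a.png",cv2.resize(im[15:145,115:400],None,fx=2.8,fy=2.8*1.6,interpolation=cv2.INTER_CUBIC))
E
```

```text
t 9.3 pos [467.2 -77.7  86.3] rot [179.96  -0.32  -6.49] F [ 0.1  0.3 -7.7] w 11.9
delta [-0.2  0.1  1.3] rotvec(rad) [ 0.001 -0.006  0.   ]
```

View pics/w5.png

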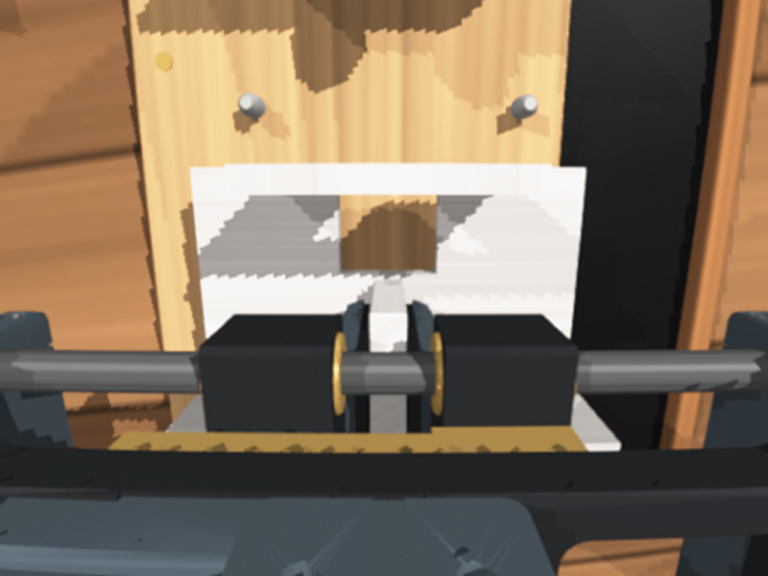

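View pics/w5a.png

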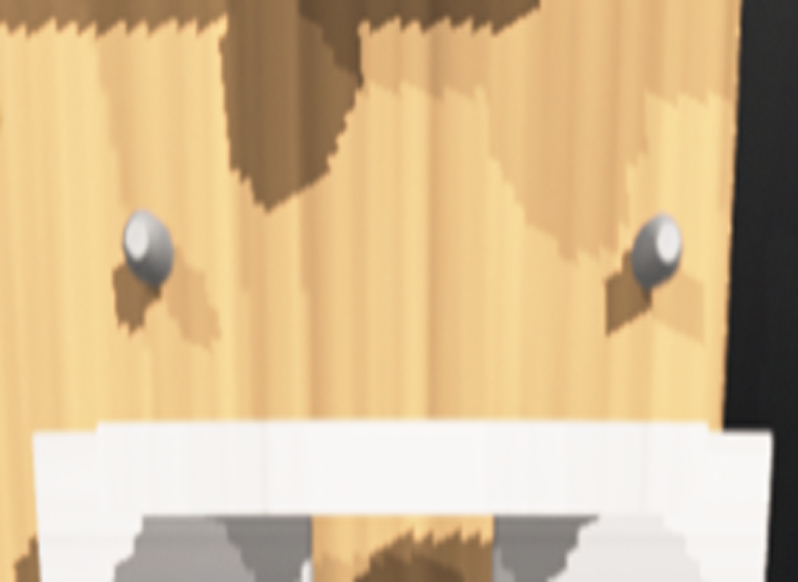

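```bash
cat > pins5.py <<'E'
from h import *
import pickle
c,s=pickle.load(open("w5.pkl","rb"))
P=lambda x,y:((x+.5)/2.8-.5+115,(y+.5)/4.48-.5+15)
T=R.from_euler("xyz",s["ee_rot"],degrees=True).as_matrix(); p=s["ee_pos"]
t=unproj([P(137,238),P(668,240)],54,c); m=t.mean(0); d=t[0]-t[1]
yaw=np.degrees(np.arctan2(-d[0],d[1])); print(t.round(1),np.linalg.norm(d),m.round(1),yaw)
print("pin mid in tool",(T.T@(m-p)).round(2))
E
python3 pins5.py
```

```text
[[ 568.1  -29.    54. ]
 [ 554.3 -147.9   54. ]] 119.69189147506242 [561.2 -88.4  54. ] -6.610715315685919
pin mid in tool [9.448e+01 3.000e-02 3.267e+01]
```

```bash
python3 - <<'E'
from h import *
d,_=plan((563.5,-88.7,140),-6.55)
E
```

```text
t 9.35 pos [467.1 -77.6  86.2] rot [179.96  -0.31  -6.49] F [-0.  -0.5 -7.9] w 11.8
delta [ 97.3   0.1 -53.3] rotvec(rad) [ 0.001 -0.005  0.001]
```

Request:
apply_moves([
  {"jaw": 1, "delta_pos": [0, 0, -35], "spin": 0.001},
  {"jaw": 1, "delta_pos": [5, 0, -53], "spin": 0.001},
  {"jaw": 1, "delta_pos": [30, 0, -53.5], "spin": 0.001},
  {"jaw": 1, "delta_pos": [60, 0, -53.5], "spin": 0.001},
  {"jaw": 1, "delta_pos": [85, 0, -53.5], "spin": 0.001},
  {"jaw": 1, "delta_pos": [97.2, 0.1, -53.5], "spin": 0.001},
  {"jaw": 1, "delta_pos": [97.2, 0.1, -53.5], "spin": 0.001},
  {"jaw": 1, "delta_pos": [97.2, 0.1, -53.5], "spin": 0.001},
])

```text
time_s: 10.35
ee_pos: [561.9, -88.5, 139.9]
ee_rot: [180.0, -0.2, -6.6]
force: [-0.5, -0.5, -7.7]
gripper_width: 11.6
```

```bash
python3 - <<'E'
from h import *
import pickle
d,_=plan((563.5,-88.7,85),-6.55)
im,c=grab("wrist","w6.png",None,1.5); np.save("w6.npy",im); pickle.dump((c,env.state()),open("w6.pkl","wb"))
grab("scene","s6.png",(180,130,320,250),5)
plan((563.5,-88.7,85),-6.55)
E
```

```text
t 10.35 pos [561.9 -88.5 139.9] rot [179.96  -0.18  -6.55] F [-0.5 -0.5 -7.7] w 11.6
delta [ 1.4  0.  54.9] rotvec(rad) [ 0.001 -0.003 -0.   ]
t 10.45 pos [562.3 -88.5 140.1] rot [179.96  -0.25  -6.55] F [-0.4 -0.3 -7.5] w 11.6
delta [ 1.   0.  55.2] rotvec(rad) [ 0.001 -0.004 -0.   ]
```

View pics/w6.png

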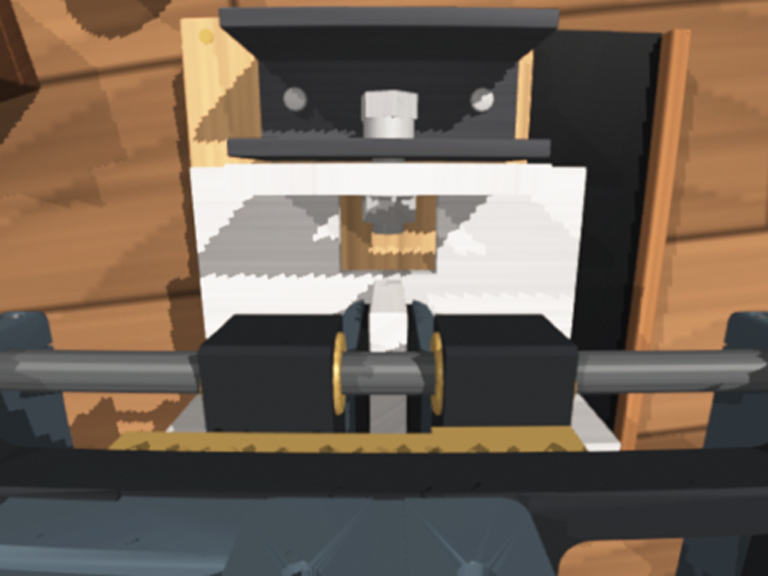

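View pics/s6.png

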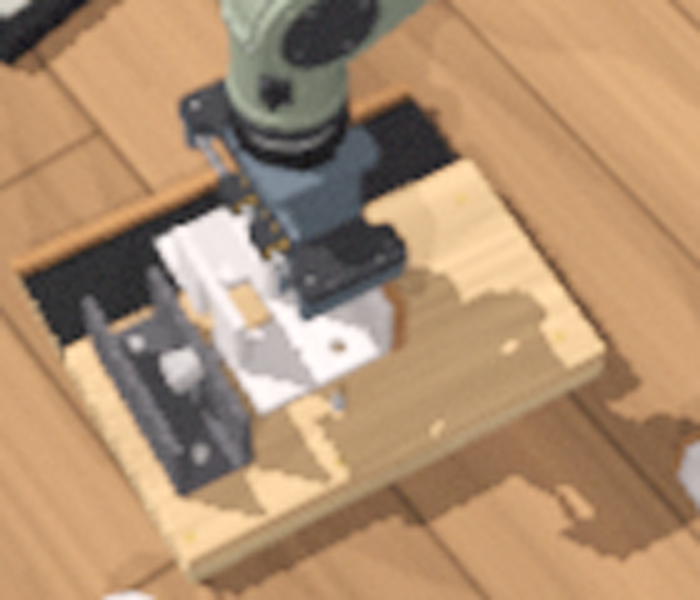

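```bash
python3 - <<'E'
from h import *
import pickle
c,s=pickle.load(open("w6.pkl","rb"))
A=R.from_euler("z",-6.55,degrees=True).as_matrix(); o=np.array([561.3,-88.45,40])
im=np.load("w6.npy"); vis=cv2.resize(im[0:130,110:400][:,:,::-1],None,fx=2.75,fy=2.75*1.6,interpolation=cv2.INTER_CUBIC)
print(im[80:120,160].sum(1))
L=lambda a,b,col:[cv2.line(vis,*[tuple(int(v) for v in ((q-[110,0]+.5)*[2.75,4.4])) for q in proj(np.array([a,b],float)@A.T+o,c)],col,1)]
for x in (73,81,125,133): L((x,-70,67),(x,70,67),(0,0,255))
for y in(-70,70): L((73,y,67),(81,y,67),(0,0,255)); L((125,y,67),(133,y,67),(0,0,255))
for a in range(6):
    f=lambda k:(12/np.cos(np.pi/6))*np.array([np.cos(k),np.sin(k)])
    k0=np.pi/6+a*np.pi/3;k1=k0+np.pi/3
    for x in(91,102): L((x,f(k0)[0],42+f(k0)[1]),(x,f(k1)[0],42+f(k1)[1]),(0,255,0))
cv2.imwrite("pics/w6v.png",vis)
E
```

```text
[346 350 350 346 347 347 347 347 346 346 339 314 289 268 257 253 249 248
 250 250 255 253 250 209 185 358 545 576 595 678 728 732 732 732 732 732
 731 731 731 732]
```

View pics/w6v.png

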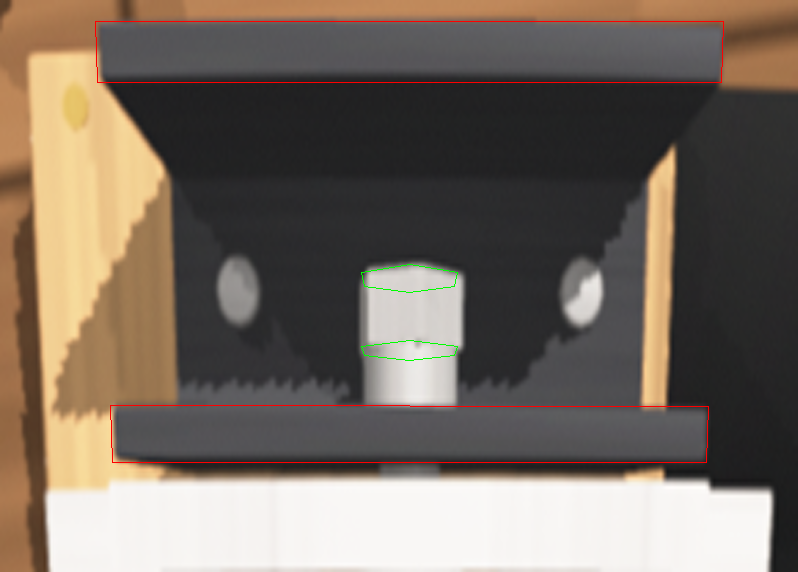

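Request:
apply_moves([
  {"jaw": 1, "delta_pos": [1.2, 0, 10], "spin": 0},
  {"jaw": 1, "delta_pos": [1.2, 0, 22], "spin": 0},
  {"jaw": 1, "delta_pos": [1.2, 0, 34], "spin": 0},
  {"jaw": 1, "delta_pos": [1.2, 0, 44], "spin": 0},
  {"jaw": 1, "delta_pos": [1.2, 0, 52], "spin": 0},
  {"jaw": 1, "delta_pos": [1.2, 0, 56], "spin": 0},
  {"jaw": 1, "delta_pos": [1.2, 0, 57], "spin": 0},
  {"jaw": 1, "delta_pos": [1.2, 0, 57], "spin": 0},
])

```text
time_s: 11.45
ee_pos: [564.0, -88.8, 83.4]
ee_rot: [180.0, -0.3, -6.6]
force: [-0.3, 0.1, -7.2]
gripper_width: 11.8
```

```bash
python3 - <<'E'
from h import *
import pickle
d,_=plan((563.5,-88.7,61.2),-6.55)
im,c=grab("wrist","w7.png",None,1.5)
np.save("w7.npy",im); pickle.dump((c,env.state()),open("w7.pkl","wb"))
plan((563.5,-88.7,61.2),-6.55)
E
```

```text
t 11.45 pos [564.  -88.8  83.4] rot [179.96  -0.28  -6.55] F [-0.3  0.1 -7.2] w 11.8
delta [-0.6 -0.  22.2] rotvec(rad) [ 0.001 -0.005 -0.   ]
t 11.5 pos [564.  -88.8  83.5] rot [179.96  -0.3   -6.55] F [-0.9 -0.7 -7.4] w 11.7
delta [-0.6 -0.  22.3] rotvec(rad) [ 0.001 -0.005  0.   ]
```

View pics/w7.png

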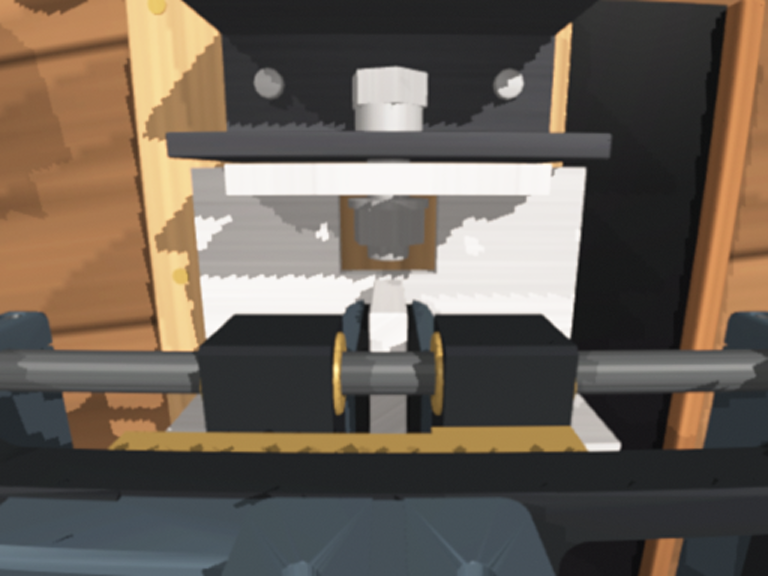

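Request:
apply_moves([
  {"jaw": 1, "delta_pos": [-0.5, 0, 3], "spin": 0},
  {"jaw": 1, "delta_pos": [-0.5, 0, 6], "spin": 0},
  {"jaw": 1, "delta_pos": [-0.5, 0, 8], "spin": 0},
  {"jaw": 1, "delta_pos": [-0.5, 0, 10], "spin": 0},
  {"jaw": 1, "delta_pos": [-0.5, 0, 12], "spin": 0},
  {"jaw": 1, "delta_pos": [-0.5, 0, 13], "spin": 0},
  {"jaw": 1, "delta_pos": [-0.5, 0, 13], "spin": 0},
  {"jaw": 1, "delta_pos": [-0.5, 0, 13], "spin": 0},
])

```text
time_s: 12.5
ee_pos: [563.7, -88.7, 70.6]
ee_rot: [180.0, -0.3, -6.5]
force: [-0.1, 0.1, -7.9]
gripper_width: 11.6
```

```bash
python3 - <<'E'
from h import *
s=env.state(); print(s["torque"])
plan((563.5,-88.7,61.2),-6.55)
E
```

```text
[-0.02927908  0.08743923  0.00226069]
t 12.5 pos [563.7 -88.7  70.6] rot [179.96  -0.31  -6.55] F [-0.1  0.1 -7.9] w 11.6
delta [-0.2 -0.   9.4] rotvec(rad) [ 0.001 -0.005  0.   ]
```

No added force with the foot about 4 mm below the pin tips, so the pins are in the holes. I'll continue down slowly.

Request:
apply_moves([
  {"jaw": 1, "delta_pos": [0, 0, 2], "spin": 0},
  {"jaw": 1, "delta_pos": [0, 0, 4], "spin": 0},
  {"jaw": 1, "delta_pos": [0, 0, 5.5], "spin": 0},
  {"jaw": 1, "delta_pos": [0, 0, 7], "spin": 0},
  {"jaw": 1, "delta_pos": [0, 0, 8], "spin": 0},
  {"jaw": 1, "delta_pos": [0, 0, 8.8], "spin": 0},
  {"jaw": 1, "delta_pos": [0, 0, 9.3], "spin": 0},
  {"jaw": 1, "delta_pos": [0, 0, 9.3], "spin": 0},
])

```text
time_s: 13.5
ee_pos: [563.8, -88.8, 61.7]
ee_rot: [180.0, -0.3, -6.6]
force: [-0.9, -0.4, -4.4]
gripper_width: 11.7
```

```bash
python3 - <<'E'
from h import *
s=env.state(); print(s["torque"])
plan((563.5,-88.7,61.2),-6.55)
E
```

```text
[ 0.1635989   0.30208708 -0.00799264]
t 13.5 pos [563.8 -88.8  61.7] rot [179.96  -0.32  -6.56] F [-0.9 -0.4 -4.4] w 11.7
delta [-0.3 -0.   0.5] rotvec(rad) [ 0.001 -0.006 -0.   ]
```

Request:
apply_moves([
  {"jaw": 1, "delta_pos": [0, 0, 0.5], "spin": 0},
  {"jaw": 1, "delta_pos": [0, 0, 0.8], "spin": 0},
  {"jaw": 1, "delta_pos": [0, 0, 1.1], "spin": 0},
  {"jaw": 1, "delta_pos": [0, 0, 1.3], "spin": 0},
  {"jaw": 1, "delta_pos": [0, 0, 1.5], "spin": 0},
  {"jaw": 1, "delta_pos": [0, 0, 1.5], "spin": 0},
  {"jaw": 1, "delta_pos": [0, 0, 1.5], "spin": 0},
  {"jaw": 1, "delta_pos": [0, 0, 1.5], "spin": 0},
])

```text
time_s: 14.5
ee_pos: [563.8, -88.8, 61.6]
ee_rot: [180.0, -0.4, -6.6]
force: [-3.8, -0.0, 7.3]
gripper_width: 12.0
```

```bash
python3 - <<'E'
from h import *
s=env.state(); print(s["torque"])
plan((563.5,-88.7,61.2),-6.55)
grab("wrist","w8.png",None,1.5);grab("scene","s8.png",(180,130,320,250),5)
E
```

```text
[ 0.31087968  1.30600369 -0.0183475 ]
t 14.5 pos [563.8 -88.8  61.6] rot [179.96  -0.35  -6.55] F [-3.8 -0.   7.3] w 12.0
delta [-0.4 -0.   0.4] rotvec(rad) [ 0.001 -0.006 -0.   ]
```

View pics/w8.png

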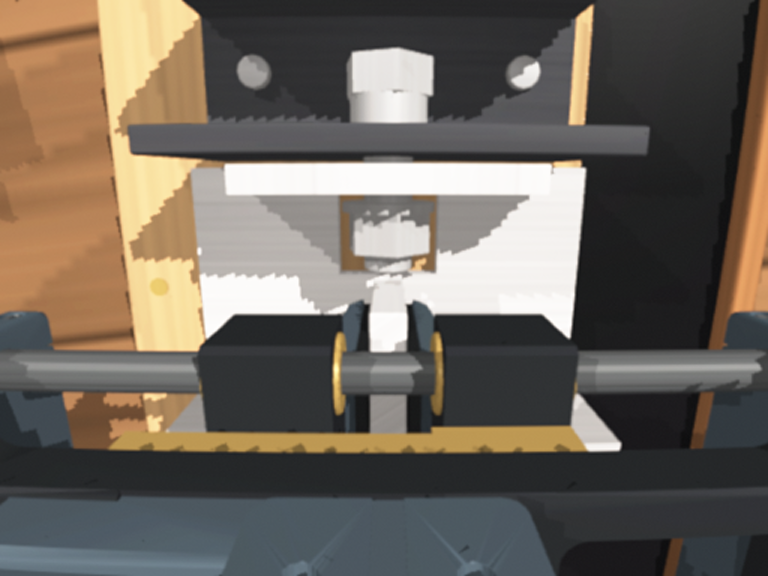

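View pics/s8.png

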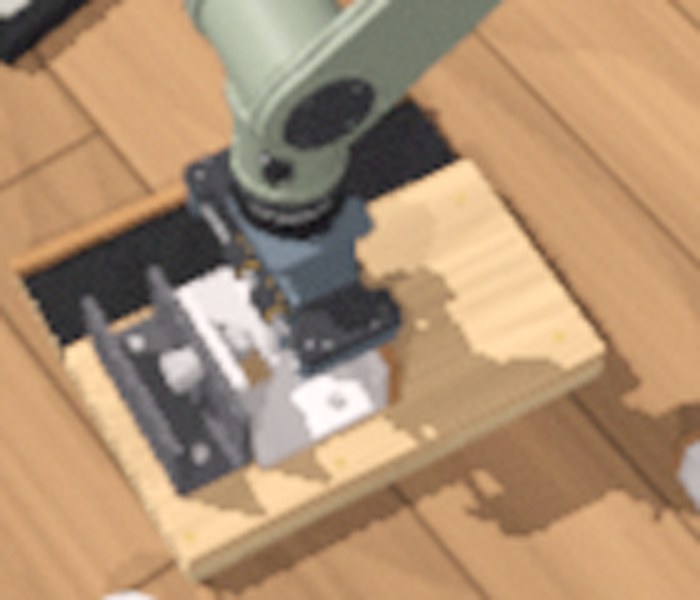

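Seated: the bed pushes back with about 15 N at the expected height, and the lug is astride the shank. Now I'll let go.

Request:
apply_moves([
  {"jaw": 0.5, "delta_pos": [0, 0, -0.3], "spin": 0},
  {"jaw": 0.5, "delta_pos": [0, 0, -0.3], "spin": 0},
  {"jaw": 0.5, "delta_pos": [0, 0, -0.3], "spin": 0},
  {"jaw": 0.5, "delta_pos": [0, 0, -0.3], "spin": 0},
  {"jaw": 0.5, "delta_pos": [0, 0, -0.3], "spin": 0},
  {"jaw": 0.5, "delta_pos": [0, 0, -0.3], "spin": 0},
  {"jaw": 0.5, "delta_pos": [0, 0, -10], "spin": 0},
  {"jaw": 0.5, "delta_pos": [0, 0, -20], "spin": 0},
], squeeze=50)

```text
time_s: 15.6
ee_pos: [563.9, -88.8, 82.4]
ee_rot: [180.0, -0.4, -6.6]
force: [-0.9, 0.3, -0.3]
gripper_width: 46.1
```

```bash
python3 - <<'E'
from h import *
A=R.from_euler("z",-6.55,degrees=True).as_matrix(); o=np.array([561.3,-88.45,40])
h=A@[96.5,0,42]+o; print("head",h)
plan((h[0],h[1],150),-6.55)
E
```

```text
head [657.17011448 -99.45777677  82.        ]
t 15.6 pos [563.9 -88.8  82.4] rot [179.96  -0.38  -6.55] F [-0.9  0.3 -0.3] w 46.1
delta [ 94.3   0.  -67. ] rotvec(rad) [ 0.001 -0.007 -0.   ]
```

```bash
python3 - <<'E'
from h import *
A=R.from_euler("z",-6.55,degrees=True).as_matrix(); o=np.array([561.3,-88.45,40])
h=A@[102.5,0,42]+o; print("tgt",h)
plan((h[0],h[1],150),-6.55)
E
```

```text
tgt [ 663.13095061 -100.14219812   82.        ]
t 15.6 pos [563.9 -88.8  82.4] rot [179.96  -0.38  -6.55] F [-0.9  0.3 -0.3] w 46.1
delta [100.3   0.  -66.9] rotvec(rad) [ 0.001 -0.007 -0.   ]
```

Request:
apply_moves([
  {"jaw": 0.5, "delta_pos": [0, 0, -25], "spin": 0},
  {"jaw": 0.5, "delta_pos": [0, 0, -55], "spin": 0},
  {"jaw": 0.5, "delta_pos": [8, 0, -67], "spin": 0},
  {"jaw": 0.5, "delta_pos": [40, 0, -67], "spin": 0},
  {"jaw": 0.5, "delta_pos": [75, 0, -67], "spin": 0},
  {"jaw": 0.5, "delta_pos": [100, 0, -67], "spin": 0},
  {"jaw": 0.5, "delta_pos": [100, 0, -67], "spin": 0},
  {"jaw": 0.5, "delta_pos": [100, 0, -67], "spin": 0},
])

```text
time_s: 16.6
ee_pos: [662.0, -100.0, 149.5]
ee_rot: [180.0, -0.3, -6.6]
force: [-0.3, -0.2, 0.2]
gripper_width: 45.5
```

```bash
python3 - <<'E'
from h import *
plan((663.1,-100.1,63.5),-6.55)
im,c=grab("wrist","w9.png",None,1.5)
im,c=grab("top","t9.png",(210,130,330,240),5); im2,c2=grab("scene","s9.png",(180,130,320,250),5)
print(proj([561.3,-88.45,40],c))
plan((663.1,-100.1,63.5),-6.55)
E
```

```text
t 16.6 pos [ 662.  -100.   149.5] rot [179.96  -0.27  -6.55] F [-0.3 -0.2  0.2] w 45.5
delta [ 0.7 -0.1 86. ] rotvec(rad) [ 0.001 -0.005 -0.   ]
[[265.30977776 188.37289001]]
t 16.75 pos [ 662.  -100.   150.2] rot [179.96  -0.35  -6.55] F [ 0.3  0.2 -0.2] w 45.6
delta [ 0.6 -0.1 86.7] rotvec(rad) [ 0.001 -0.006 -0.   ]
```

View pics/w9.png

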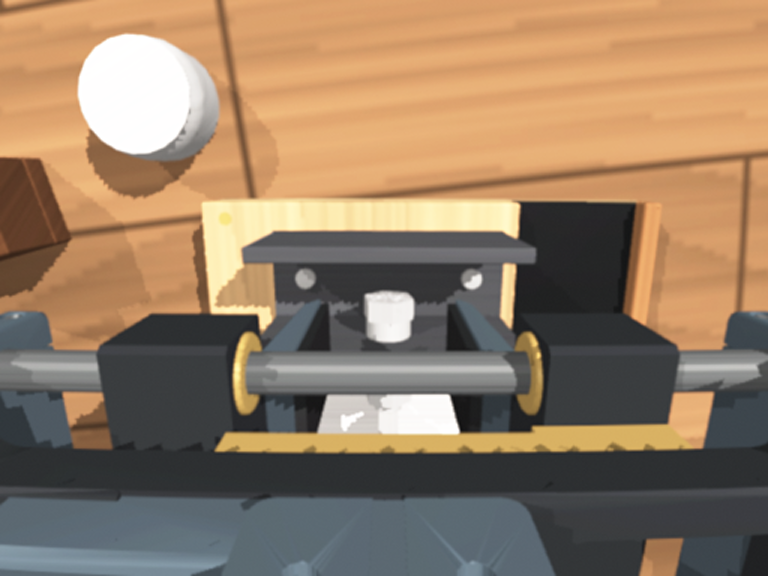

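View pics/t9.png

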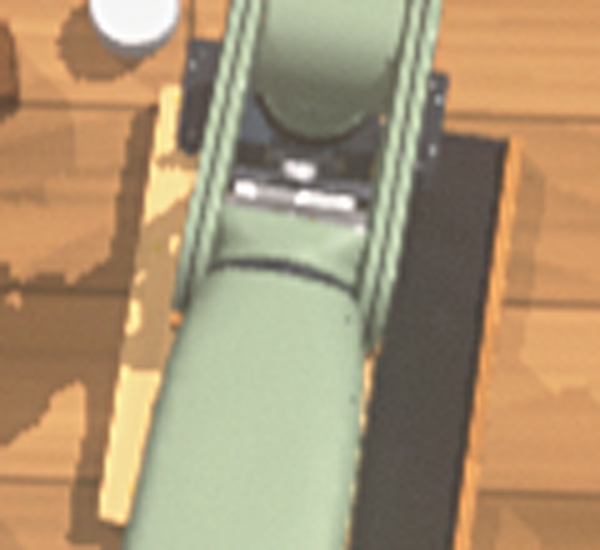

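View pics/s9.png

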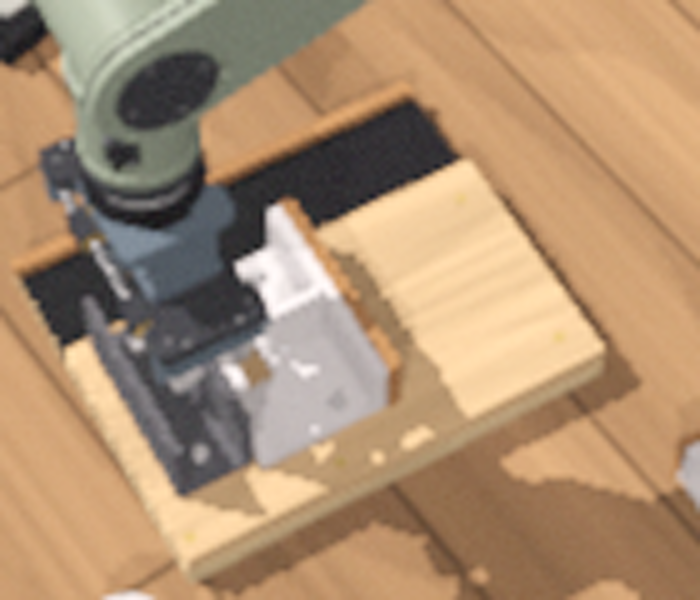

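Request:
apply_moves([
  {"jaw": 0.5, "delta_pos": [0.8, -0.1, 10], "spin": 0},
  {"jaw": 0.5, "delta_pos": [0.8, -0.1, 20], "spin": 0},
  {"jaw": 0.5, "delta_pos": [0.8, -0.1, 28], "spin": 0},
  {"jaw": 0.5, "delta_pos": [0.8, -0.1, 34], "spin": 0},
  {"jaw": 0.5, "delta_pos": [0.8, -0.1, 36], "spin": 0},
  {"jaw": 0.5, "delta_pos": [0.8, -0.1, 36], "spin": 0},
  {"jaw": 0.5, "delta_pos": [0.8, -0.1, 36], "spin": 0},
  {"jaw": 0.5, "delta_pos": [0.8, -0.1, 36], "spin": 0},
])

```text
time_s: 17.75
ee_pos: [663.2, -100.1, 114.6]
ee_rot: [180.0, -0.4, -6.6]
force: [-0.7, -0.4, -0.9]
gripper_width: 45.9
```

```bash
python3 - <<'E'
from h import *
plan((663.1,-100.1,63.5),-6.55)
im,c=grab("wrist","w10.png",(110,120,400,290),2.75)
plan((663.1,-100.1,63.5),-6.55)
E
```

```text
t 17.75 pos [ 663.2 -100.1  114.6] rot [179.95  -0.39  -6.56] F [-0.7 -0.4 -0.9] w 45.9
delta [-0.5 -0.  51.1] rotvec(rad) [ 0.001 -0.007 -0.   ]
t 17.8 pos [ 663.2 -100.1  114.5] rot [179.95  -0.38  -6.56] F [-0.1 -0.2  0.3] w 45.6
delta [-0.4  0.  51. ] rotvec(rad) [ 0.001 -0.007 -0.   ]
```

View pics/w10.png

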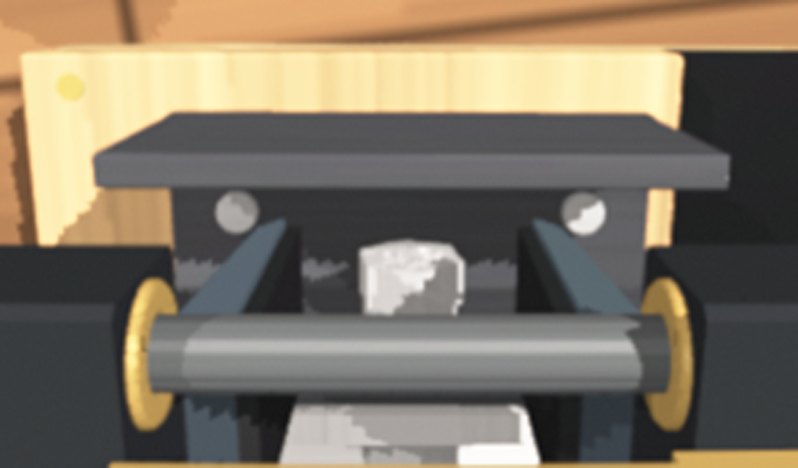

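Request:
apply_moves([
  {"jaw": 0.5, "delta_pos": [-0.4, 0, 6], "spin": 0},
  {"jaw": 0.5, "delta_pos": [-0.4, 0, 13], "spin": 0},
  {"jaw": 0.5, "delta_pos": [-0.4, 0, 21], "spin": 0},
  {"jaw": 0.5, "delta_pos": [-0.4, 0, 29], "spin": 0},
  {"jaw": 0.5, "delta_pos": [-0.4, 0, 37], "spin": 0},
  {"jaw": 0.5, "delta_pos": [-0.4, 0, 44], "spin": 0},
  {"jaw": 0.5, "delta_pos": [-0.4, 0, 49], "spin": 0},
  {"jaw": 0.5, "delta_pos": [-0.4, 0, 50], "spin": 0},
])

```text
time_s: 18.8
ee_pos: [662.9, -100.1, 64.1]
ee_rot: [180.0, -0.3, -6.6]
force: [1.3, 0.2, -0.0]
gripper_width: 45.7
```

Request:
apply_moves([
  {"jaw": 1, "delta_pos": [0, 0, 0], "spin": 0},
  {"jaw": 1, "delta_pos": [0, 0, 0], "spin": 0},
  {"jaw": 1, "delta_pos": [0, 0, 0], "spin": 0},
  {"jaw": 1, "delta_pos": [0, 0, 0], "spin": 0},
  {"jaw": 1, "delta_pos": [0, 0, 0], "spin": 0},
  {"jaw": 1, "delta_pos": [0, 0, 0], "spin": 0},
  {"jaw": 1, "delta_pos": [0, 0, 0], "spin": 0},
  {"jaw": 1, "delta_pos": [0, 0, 0], "spin": 0},
], squeeze=40)

```text
time_s: 19.8
ee_pos: [663.1, -100.3, 64.4]
ee_rot: [179.9, -0.4, -6.5]
force: [-0.6, -1.9, 2.6]
gripper_width: 23.9
```

```bash
python3 - <<'E'
from h import *
plan((663.1,-100.1,63.5),-6.55)
print(env.state()["torque"])
im,c=grab("wrist","w11.png",(110,120,400,290),2.75)
E
```

```text
t 19.8 pos [ 663.1 -100.3   64.4] rot [179.93  -0.38  -6.55] F [-0.6 -1.9  2.6] w 23.9
delta [-0.  -0.2  0.9] rotvec(rad) [ 0.001 -0.007 -0.   ]
[-0.36138464  0.08812515  0.03127948]
```

View pics/w11.png

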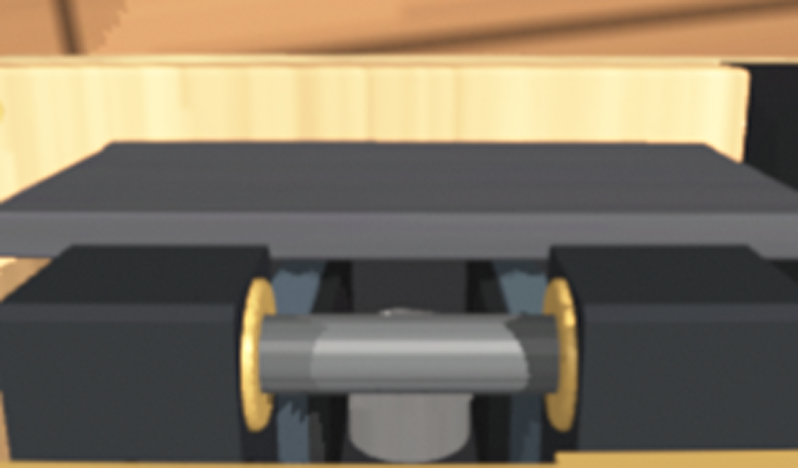

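The width of 23.9 mm matches the 24 mm flats, so the head is held square. I'll hold it for another second at a firmer grip and check again.

Request:
apply_moves([
  {"jaw": 1, "delta_pos": [0, 0, 0], "spin": 0},
  {"jaw": 1, "delta_pos": [0, 0, 0], "spin": 0},
  {"jaw": 1, "delta_pos": [0, 0, 0], "spin": 0},
  {"jaw": 1, "delta_pos": [0, 0, 0], "spin": 0},
  {"jaw": 1, "delta_pos": [0, 0, 0], "spin": 0},
  {"jaw": 1, "delta_pos": [0, 0, 0], "spin": 0},
  {"jaw": 1, "delta_pos": [0, 0, 0], "spin": 0},
  {"jaw": 1, "delta_pos": [0, 0, 0], "spin": 0},
], squeeze=45)

```text
time_s: 20.85
ee_pos: [663.1, -100.3, 64.4]
ee_rot: [179.9, -0.4, -6.6]
force: [-0.9, -1.9, 2.7]
gripper_width: 24.3
```

```bash
python3 - <<'E'
from h import *
plan((663.1,-100.1,63.5),-6.55)
s=env.state(); g=s["ee_pos"]-toolR()[:,2]*18.8; print("grasp",g.round(1),"dist to head",np.linalg.norm(g-[657.2,-99.5,82]))
im,c=grab("scene","s12.png",(180,130,330,250),5)
A=R.from_euler("z",-6.55,degrees=True).as_matrix(); o=np.array([561.3,-88.45,40])
vis=cv2.imread("pics/s12.png")
for p in [(-42,y,z) for y in(-80,80) for z in(0,58)]+[(70,78,8),(0,60,8),(70,44,66),(70,78,0)]:
    q=(proj(A@np.array(p,float)+o,c)[0]-[180,130]+.5)*5; cv2.circle(vis,tuple(int(v) for v in q),4,(0,0,255),1)
cv2.imwrite("pics/s12v.png",vis)
E
```

```text
t 20.85 pos [ 663.1 -100.3   64.4] rot [179.93  -0.37  -6.55] F [-0.9 -1.9  2.7] w 24.3
delta [-0.  -0.2  0.9] rotvec(rad) [ 0.001 -0.007 -0.   ]
grasp [ 663.  -100.3   83.2] dist to head 5.94745838165649
```

View pics/s12v.png

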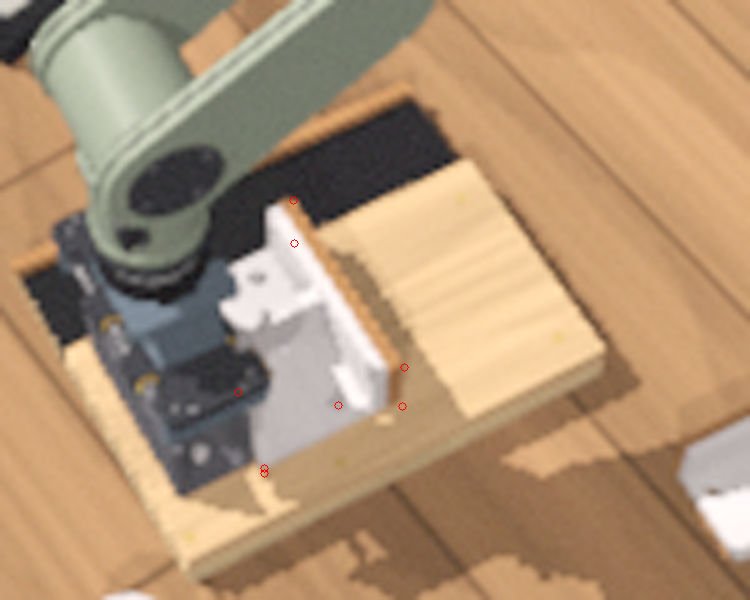

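The fence's corners match the predicted seated pose, allowing for its slightly smaller true width (±78 mm), and the grip is steady. I'm handing it in.

```bash
python3 -c "
from workcell import env
print(env.job_done()); s=env.state(); print(s['time_s'],s['gripper_width'],s['force'])"
```

```text
the job is handed in; nothing more can be done
None
the job is handed in; nothing more can be done
```

The largest fence is back on the board and let go, and the gripper is holding the bolt head. I handed the job in at about 21 s.

- **Fence:** I chose it by its 120 mm hole spacing, gripped it by the rib, and lowered it over the pins. It met no force as the pins entered the holes. The bed then pushed back with about 15 N, with the foot at the expected height to within 0.5 mm. After I let go, the scene picture showed its visible corners where a seated fence should be, to about a pixel. That view is too coarse to confirm the 2–3 mm limits on its own.
- **Bolt head:** The jaws closed to 24 mm, the width across its flats, with a 45 N squeeze set. They stayed within 0.4 mm of that for a second. The grasp point was about 6 mm from the estimated head centre, because I kept the fingers clear of the front web.
- **Other objects:** I kept clear of the plane, frame, spanner and tin, but did not measure their positions again at the end.

No check failed. Two small disagreements showed up: the tool tilted by about 0.4° at most, and the facing is slightly narrower than I had drawn it (about ±78 mm, not ±80 mm). The finger force on the head and the bolt's turning speed could not be read directly. No verdict came back when I handed in.

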